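# Roll a stuck-on label down in the sprung label bed

## Robot

A 6-joint arm with a two-finger parallel gripper is mounted at the origin on a cart in front of the work surface, level with it; the furniture and walls round the work are solid. World frame = base frame: x ahead of the robot, y to its left, z up, the work surface at z = 0. Lengths are in m, angles in rad, forces in N, time in s.
With the tool pointing down it reaches from about 0.3 to 0.775 m from the base axis. Payload 14.6 kg.
Tool frame: the origin (TCP) lies midway between the tips of the shut fingers; the grasp point (between the pads) lies 19 mm behind it; z points along the fingers, y is the line along which they close (so a half turn about z gives the same grasp; the last joint's range is limited). The gripper opens to 85 mm and grips with 20 to 120 N. Pads are 22 mm wide; open, the fingers measure 114 mm over their backs; the gripper's body (76 mm by 85 mm) begins 54 mm behind the grasp point. The pads swing forward as they close: fully open they stand 13 mm farther back than shut.
Start: joints at [1.276, 0.3, 1.521, -0, 1.321, -0.067], TCP at [0.124, 0.536, 0.231] pointing down, gripper open.
Joint ranges: [-3.03, 3.03], [-0.79, 2.21], [0.23, 2.52], [-1.04, 4.18], [0, 3.07], [-2.55, 2.55]. Speed limits (rad/s): [2.22, 2.22, 2.57, 3.14, 3.14, 3.14].

## Interface

Orientations are given as a unit quaternion [x, y, z, w].
In Python, from plant import robot gives the robot as it stands.
- The arm moves only by the tool send_rows, never from a script. Its argument "increments" is text: rows parted by semicolons, each of 5 numbers parted by spaces: the shift along the tool's x, y, z in m, then the turn about the tool's z in rad, then the finger opening in m, from 0 to 0.0854. In form: x y z spin claw; .... A call has 1 to 20 rows; each row shifts and turns the commanded pose from where the row before left it, along the tool's axes as they then stand; what a row does not reach is not made up. A row lasts 1/12 s, in which the tool goes at most 41.7 mm and 7.16 degrees, less where a joint would pass 70% of its speed; a pose out of reach is approached as far as the arm can. A call is refused whole if a number of a shift passes 0.0417 or a number of a turn 0.125, either way. A call with a gripper value outside its range is refused whole. The fingers move at their own pace and stop on an object; the grip force is fixed at half the most. Time passes only in rows, so rows that do not move let the fingers close. It gives the time, the measured TCP pose, the force, the opening and the grip force at its end, in the units of the state.
- robot.get_state(): the state, without advancing time (a new reading comes with each control period).
- robot.read_camera(name): name is "scene" or "top" or "wrist"; returns a dict with "pixels" (420x560x3 uint8, blue, green, red), "range_z" (420x560 float32, m along the optical axis (not along the pixel's ray), 0 where there is no reading), "K" (3x3 intrinsics, pixels), "k1" (the pictures are not rectified: a ray, as slopes to the right and down, at radius r is drawn at 1 + k1 r^2 times it, then the intrinsics apply), "R" (3x3) and "t" (3): a world point X has camera coordinates R X + t. Camera axes: x right, y down, z forward; pixel columns grow to the right and rows downward; lengths in m; the calibration is good to about 2 mm. A picture is of the moment at which its call begins.
- robot.close_job(): hands the job in; it is judged then, once.
The state is a dict: "time": time; "qpos": joint angles; "qvel": joint speeds; "joint_torque": joint torques, N m; "ee_pos": TCP position; "eef_rot": TCP orientation; "wrist_force": force on the tool from outside, world axes, zero at the start; "wrist_torque": the same for the moment, N m; "opening": finger opening in m; "grasp_force": force on a finger pad.
Only numpy, scipy, OpenCV 4.12 (cv2) and the standard library are available. Lean on these libraries where they do the work, as an engineer would, in place of code of your own. Each camera call takes 0.05 s, during which the arm holds its last target. There are 200 camera calls.

## Task

The amber dropper bottle lying on the bench has a fresh label that still has to be pressed on. Lay it across the sprung label bed on the white start line, label up and square to the lane, and let go; then, with the closed fingertips flat on top of it and the bed giving under a steady push of about 20 N (18 to 22; less does not stick the label down, more smears it, and over 25 N could crack the glass), roll it along the mat in a few short strokes, nearly a whole turn, until it drops off the end of the mat and rests against the red stop. Do not let it run along the mat on its own, and leave the other bottles standing where they are.

Things in the scene. Friction and masses are not known exactly. Their poses are not given: they have to be found in the camera images.
- vial: Amber glass dropper bottle, black cap, white label, 55 g. Lies on its side; origin at the middle of its base, z runs along its axis to the cap (length 78). Body 31 diameter (radius 15.6, faintly faceted) from 2 to 49 along z, then shoulder and cap 17 diameter. The label's middle faces its -x; label up at the start.
- vial_mid (a point): Point on the bottle's axis in the middle of its cylindrical body, 26 from the base: grip it here from above (31 wide) and press here when rolling. On the bench it is 15.6 above the surface.
- bed: Fixed aluminium label bed, 170 x 112, origin under its middle. Its x runs along the lane from the open entry to the stop; z up. Two fences with inner faces at y = -44 and +44, tops at z = 36; a sill at the entry end (x = -79 to -75, top z = 28); end stop with a red face at x = 66, top z = 41.
- platen: Lane floor, steel plate 84 wide with black rubber mat (friction about 1, slight rolling drag); origin and axes as the bed's when up. Mat top at z = 25, from x = -72 to 41. Springs hold it against upper stops; pushed hard enough it sinks straight down, up to 11, by about 0.45 per extra newton. The push at which it starts to sink differs each time, anywhere from 0 to 17 N: judge by force.
- start_line (a point): Middle of the white line across the mat near the entry, on the mat's top (z = 25 of the bed, x = -38); axes as the bed's. The bottle's axis lies 15.6 above it when laid in. With the whole bottle, cap and all, centred between the fences, vial_mid stands 13 off the lane's middle, away from the cap; either way round will do.
- seat (a point): Where vial_mid comes to rest at the end: beyond the mat's end the plate is 2 lower, and the bottle drops in between the mat's edge and the red stop. 88 from the start line along the bed's x (sideways vial_mid may be 24 off); z = 38.6 of the bed; axes as the bed's.
- done_1: Finished dropper bottle, 31 diameter, 78 high, standing; origin in its base.
- done_2: Another finished dropper bottle, the same size, standing; origin in its base.
There are look-alikes about, which are no part of the job. What is shaped like the vial but turquoise is not meant.

How it is judged:
By the outcome, as a careful person would: the job done as asked, in the order asked, and still so for the second after the job is handed in, with the robot touching nothing.
It also fails if it takes over 72 s, if anything falls off the work surface, if the arm or the gripper's body presses on something with over 40 N, if the wrist force passes 120 N, or if a joint passes its speed limit or range.

## Working session

There is one attempt and no reset: what is moved stays moved. The work goes in short steps, Python scripts to look and compute and a tool call to move; the robot and the scene stay as the last step left them, time stands still between calls to the robot, and variables do not carry over. Pictures are saved under pics/ and viewed, at most 10 in all, crops included, and the job is handed in when it is done.

Besides the shell and the picture viewer there is one more tool, called as name(argument=value, ...) on one line, values as JSON. send_rows: Moves the arm, as the interface text tells. Its arguments: {"type":"object","properties":{"increments":{"type":"string"}},"required":["increments"]}

```bash
mkdir -p pics; cat > h.py <<'E'
import numpy as np, cv2, pickle
from plant import robot
def grab(n):
    c=robot.read_camera(n); pickle.dump(c,open(f'{n}.pkl','wb')); return c
def world(c,u,v,d=None):
    K=np.array(c['K']); dist=np.array([c['k1'],0,0,0,0.])
    p=cv2.undistortPoints(np.array([[[u,v]]],float),K,dist)[0,0]
    z=c['range_z'][int(v),int(u)] if d is None else d
    return np.array(c['R']).T@(np.array([p[0]*z,p[1]*z,z])-np.array(c['t']))
def cloud(c):
    K=np.array(c['K']); H,W=c['range_z'].shape
    uu,vv=np.meshgrid(np.arange(W),np.arange(H))
    p=cv2.undistortPoints(np.stack([uu,vv],-1).reshape(-1,1,2).astype(float),K,np.array([c['k1'],0,0,0,0.]))[:,0]
    z=c['range_z'].reshape(-1,1)
    X=(np.hstack([p*z,z])-np.array(c['t']))@np.array(c['R'])
    X[z[:,0]==0]=np.nan
    return X.reshape(H,W,3)
E
python3 - <<'E'
from h import *
for n in('scene','top'):
    c=grab(n); cv2.imwrite(f'pics/{n}0.png',c['pixels'])
    X=cloud(c); print(n,c['k1'],c['t'])
s=robot.get_state(); print(s['time'],s['ee_pos'],s['eef_rot'],s['opening'],s['wrist_force'])
E
```

```text
scene -0.09054358107482947 [-0.36627488  0.29169353  0.60429736]
top -0.04793680214514378 [-0.04776715  0.5356568   0.91450453]
0.1 [0.12416995 0.53558339 0.2307578 ] [ 1.13662621e-01  9.93519258e-01 -5.31503051e-04 -9.62051861e-05] 0.08525627176190508 [-0.12500613  0.53400185 -0.66687127]
```

View pics/top0.png

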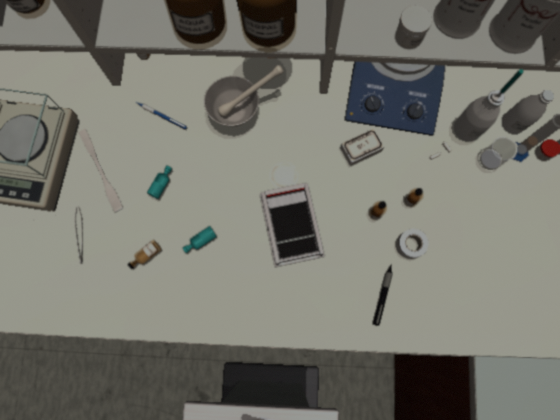

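View pics/scene0.png

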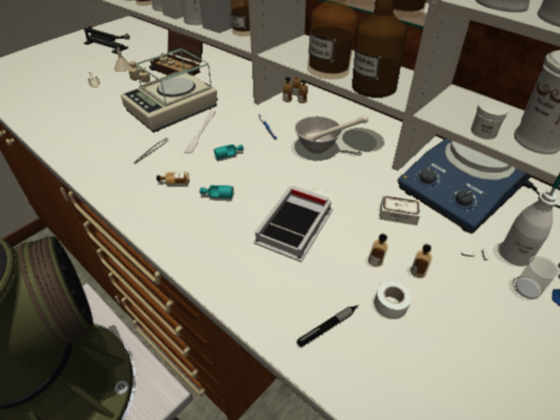

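The top view shows the amber vial at about (146,254), with its cap to the lower left. The bed is at about (292,225), with the red stop at the far end (287,190) and the white line at about (296,240). The finished bottles stand at (378,209) and (415,196).

```bash
python3 - <<'E'
from h import *
t=pickle.load(open('top.pkl','rb')); s=pickle.load(open('scene.pkl','rb'))
for n,u,v in [('vial',146,254),('cap',133,264),('done1',378,209),('done2',415,196),('bedmid',292,220),('bench',230,280),('line',296,240),('stop',287,190)]:
    print(n,world(t,u,v).round(4))
X=cloud(t); px=t['pixels'].astype(int)
# vial pts
def blob(x0,x1,y0,y1,z0,z1):
    P=X[y0:y1,x0:x1].reshape(-1,3); P=P[(P[:,2]>z0)&(P[:,2]<z1)]
    r=cv2.minAreaRect((P[:,:2]*1000).astype(np.float32)); print(len(P),r,P.mean(0).round(4),np.percentile(P[:,2],[50,95]).round(4)); return P
P=blob(120,170,232,276,0.006,0.06)
u,S,V=np.linalg.svd(P[:,:2]-P[:,:2].mean(0),full_matrices=False);print('axis',V[0])
blob(250,335,175,275,0.015,0.06)
blob(360,395,195,225,0.01,0.1);blob(400,430,185,210,.01,.1)
a=cv2.resize(t['pixels'][225:285,110:190],None,fx=5,fy=5,interpolation=cv2.INTER_CUBIC)
b=cv2.resize(t['pixels'][175:275,250:335],None,fx=4.6,fy=4.6,interpolation=cv2.INTER_CUBIC)
im=np.zeros((460,400+391,3),np.uint8); im[:300,:400]=a; im[:460,400:]=b[:460,:391]
cv2.imwrite('pics/crop.png',cv2.convertScaleAbs(im,alpha=1.6))
E
```

```text
vial [0.4489 0.2613 0.0299]
cap [0.427  0.2894 0.0227]
done1 [ 0.5631 -0.2292  0.0561]
done2 [ 0.5947 -0.3082  0.0582]
bedmid [ 0.5385 -0.048   0.0242]
bench [0.4044 0.0807 0.0019]
line [ 0.494  -0.0583  0.0275]
stop [ 0.6005 -0.0344  0.0429]
433 ((440.61474609375, 265.8988952636719), (63.019493103027344, 77.90033721923828), 24.476560592651367) [0.4496 0.2652 0.0267] [0.0278 0.0331]
axis [-0.6371306   0.77075586]
3392 ((530.7863159179688, -46.214393615722656), (160.9102020263672, 106.39166259765625), 14.678922653198242) [ 0.5315 -0.0466  0.028 ] [0.026  0.0401]
256 ((565.0645141601562, -231.5946044921875), (31.196908950805664, 29.914264678955078), 47.21342086791992) [ 0.562  -0.2291  0.051 ] [0.0532 0.0784]
259 ((597.4763793945312, -311.1442565917969), (31.0755672454834, 27.492597579956055), 54.98896408081055) [ 0.5946 -0.3083  0.0504] [0.0538 0.0778]
```

View pics/crop.png

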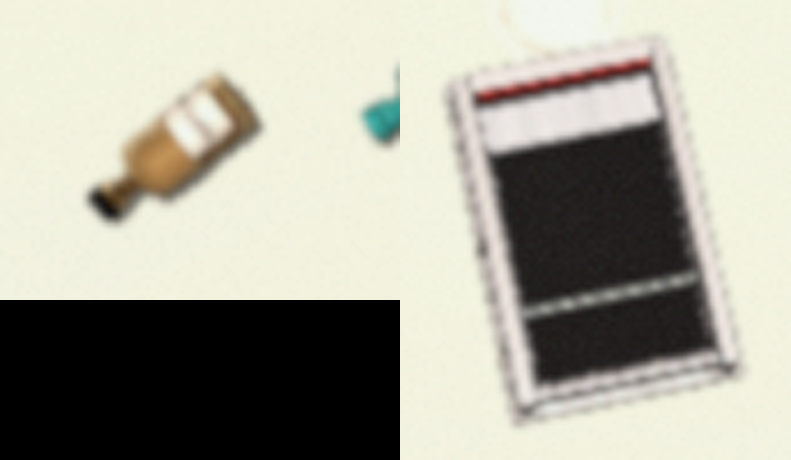

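The crop shows the vial with its label facing up near the base end and the cap at the lower left. The bed has its red stop at the top and the white line near the entry. Next I move above the vial and take a wrist view.

send_rows(increments="-0.027 -0.0138 0 0 0.085;-0.027 -0.0138 0 0 0.085;-0.027 -0.0138 0 0 0.085;-0.027 -0.0138 0 0 0.085;-0.027 -0.0138 0 0 0.085;-0.027 -0.0138 0 0 0.085;-0.027 -0.0138 0 0 0.085;-0.027 -0.0138 0 0 0.085;-0.027 -0.0138 0 0 0.085;-0.027 -0.0138 0 0 0.085;-0.027 -0.0138 0 0 0.085;-0.027 -0.0138 0 0 0.085;-0.027 -0.0138 0 0 0.085;-0.027 -0.0138 0 0 0.085;0 0 0 0.11 0.085;0 0 0 0.11 0.085;0 0 0 0.11 0.085;0 0 0 0.11 0.085;0 0 0 0.11 0.085;0 0 0 0.11 0.085")

```text
time: 1.77
ee_pos: [0.4487, 0.2621, 0.2309]
eef_rot: [0.432, 0.902, -0.0, -0.0]
wrist_force: [-0.1, -0.2, -0.4]
opening: 0.0845
grasp_force: 0.0
```

```bash
cat >> h.py <<'E'
def tool():
    from scipy.spatial.transform import Rotation as Ro
    s=robot.get_state(); return np.array(s['ee_pos']),Ro.from_quat(s['eef_rot']).as_matrix(),s
def go(target,yaw=None):
    p,R,s=tool(); d=R.T@(np.array(target)-p)
    a=np.degrees(np.arctan2(R[1,1],R[0,1])); print('pos',p.round(4),'yaw',a.round(2),'tool shift mm',(d*1000).round(1),'spin', None if yaw is None else np.radians(a-yaw).round(4))
E
python3 - <<'E'
from h import *
c=grab('wrist'); cv2.imwrite('pics/w1.png',c['pixels']); go([.449,.262,.2],39)
E
```

```text
pos [0.4487 0.2621 0.231 ] yaw 38.35 tool shift mm [-0.3  0.2 31. ] spin -0.0113
```

View pics/w1.png

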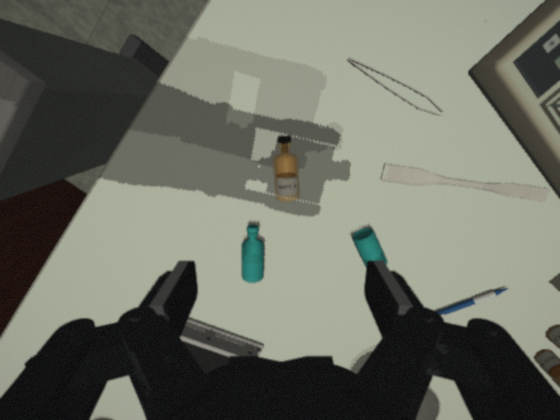

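The wrist view shows the vial from its cap at (284,140) to its base at (287,199), with the label near the base and facing up. I measure it from the wrist cloud, and the bed from the colours in the top view.

```bash
python3 - <<'E'
from h import *
c=pickle.load(open('wrist.pkl','rb')); X=cloud(c)
P=X[128:208,265:308].reshape(-1,3); P=P[np.isfinite(P[:,0])]; bz=np.median(X[215:225,265:308,2]); print('bench z',bz)
P=P[(P[:,2]-bz>0.006)&(P[:,2]<.05)]
c0=P[:,:2].mean(0); u,S,V=np.linalg.svd(P[:,:2]-c0,full_matrices=False); a=V[0]*np.sign(V[0,1]); 
for it in range(4):
    n=np.array([-a[1],a[0]]); s=(P[:,:2]-c0)@a; w=(P[:,:2]-c0)@n
    bins=np.arange(s.min(),s.max(),.004); m=[]; 
    for b in bins:
        k=(s>=b)&(s<b+.004)
        if k.sum()>4: m.append((b+.002,(np.percentile(w[k],3)+np.percentile(w[k],97))/2,np.ptp(w[k]),P[k,2].max()))
    m=np.array(m); f=np.polyfit(m[:,0],m[:,1],1); c0=c0+n*f[1]; a=a+n*f[0]; a/=np.linalg.norm(a)
print(m.round(4)); print('axis deg',np.degrees(np.arctan2(a[1],a[0])),'ext',np.percentile(s,[.5,99.5]))
base=c0+a*np.percentile(s,.5); cap=c0+a*np.percentile(s,99.5); print('base',base,'cap',cap,'mid',base+a*.026, 'len',np.linalg.norm(cap-base),'mid from cap',cap-a*.052)
# bed, top camera
t=pickle.load(open('top.pkl','rb')); T=cloud(t); b,g,r=[t['pixels'][...,i].astype(int) for i in range(3)]
Y,Xx=np.mgrid[:420,:560]; roi=(Xx>255)&(Xx<330)&(Y>180)&(Y<270)
red=roi&(r>b+50)&(r>g+50)
vs=T[red]; vs=vs[np.isfinite(vs[:,0])]; print('red',len(vs),vs.mean(0)); u,S,V=np.linalg.svd(vs[:,:2]-vs[:,:2].mean(0),full_matrices=False); print('red dir',np.degrees(np.arctan2(V[0,1],V[0,0]))%180-90)
dark=(roi&(r+g+b<180)).astype(np.uint8); dark=cv2.morphologyEx(dark,cv2.MORPH_CLOSE,np.ones((5,5)))
n,l,st,ce=cv2.connectedComponentsWithStats(dark); k=1+np.argmax(st[1:,4]); Q=T[(l==k)]; Q=Q[np.isfinite(Q[:,0])]; Q=Q[(Q[:,2]>.018)&(Q[:,2]<.032)]
print('mat',len(Q),cv2.minAreaRect((Q[:,:2]*1000).astype(np.float32)),np.median(Q[:,2]))
E
```

```text
bench z -2.8783641261922454e-05
[[-0.0337  0.0001  0.0302  0.0318]
 [-0.0297 -0.0002  0.0303  0.0322]
 [-0.0257  0.0004  0.0286  0.0324]
 [-0.0217  0.0002  0.0285  0.0328]
 [-0.0177  0.0001  0.0296  0.0329]
 [-0.0137  0.      0.0297  0.0329]
 [-0.0097 -0.0003  0.0296  0.0327]
 [-0.0057 -0.0001  0.0295  0.0328]
 [-0.0017 -0.0005  0.0295  0.0316]
 [ 0.0023  0.0001  0.0306  0.0323]
 [ 0.0063  0.0002  0.0292  0.0319]
 [ 0.0103  0.0002  0.0291  0.0321]
 [ 0.0143 -0.      0.0292  0.0318]
 [ 0.0183 -0.0002  0.0265  0.03  ]
 [ 0.0223 -0.0005  0.0143  0.0237]
 [ 0.0263  0.0005  0.0107  0.022 ]
 [ 0.0303  0.0002  0.0145  0.0241]
 [ 0.0343 -0.0002  0.0144  0.0251]
 [ 0.0383  0.0003  0.0156  0.0247]
 [ 0.0423 -0.0002  0.013   0.0239]]
axis deg 132.2708515213031 ext [-0.03492088  0.0412731 ]
base [0.47423458 0.24173306] cap [0.42298376 0.29811458] mid [0.45674604 0.26097237] len 0.07619397839404098 mid from cap [0.45796084 0.25963596]
red 3 [ 0.59256495 -0.01374683  0.04106145]
red dir 14.494657341084121
mat 1926 ((517.8410034179688, -51.91709899902344), (112.54012298583984, 84.83953857421875), 14.431328773498535) 0.02547423241467284
```

send_rows(increments="-0.0068 0.0051 0.02 -0.069 0.07;0 0 0.03 0 0.06;0 0 0.03 0 0.06;0 0 0.03 0 0.06;0 0 0.03 0 0.06;0 0 0.03 0 0.06;0 0 0.025 0 0.06;0 0 0.015 0 0.06;0 0 0.01 0 0.06;0 0 0.005 0 0.06;0 0 0.002 0 0.06;0 0 0 0 0.06")

```text
time: 2.82
ee_pos: [0.4573, 0.2603, 0.0047]
eef_rot: [0.398, 0.918, 0.0, 0.0]
wrist_force: [0.3, 0.3, -0.1]
opening: 0.0601
grasp_force: 0.0
```

```bash
python3 - <<'E'
from h import *
go([.457,.2605,.004],42.3); print(tool()[2]['opening'])
c=grab('wrist'); cv2.imwrite('pics/w2.png',c['pixels'])
E
```

```text
pos [0.4573 0.2603 0.0047] yaw 43.13 tool shift mm [ 0.4 -0.1  0.7] spin 0.0144
0.060126331115378594
```

View pics/w2.png

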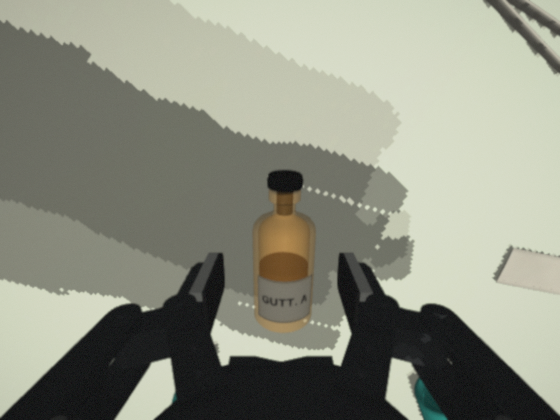

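The vial stands upright in the view between the fingers, with its body at x 255–313 and its label facing up and centred. I close the fingers and lift.

send_rows(increments="0 0 0 0.0144 0.04;0 0 0 0 0.032;0 0 0 0 0.02;0 0 0 0 0.01;0 0 0 0 0;0 0 0 0 0;0 0 0 0 0;0 0 0 0 0;0 0 -0.003 0 0;0 0 -0.008 0 0;0 0 -0.02 0 0;0 0 -0.03 0 0;0 0 -0.03 0 0;0 0 -0.03 0 0;0 0 0 0 0")

```text
time: 4.12
ee_pos: [0.4591, 0.2612, 0.1316]
eef_rot: [0.405, 0.914, 0.003, 0.003]
wrist_force: [1.0, 0.0, -0.0]
opening: 0.0282
grasp_force: 59.3
```

```bash
python3 - <<'E'
from h import *
go([.4993-.06,-.0701,.125],14.4)
E
```

```text
pos [0.4591 0.2612 0.1316] yaw 42.27 tool shift mm [-231.8 -237.5    5.2] spin 0.4864
```

send_rows(increments="-0.01 -0.007 0 0 0;-0.0194 -0.0138 0 0 0;-0.0194 -0.0138 0 0 0;-0.0194 -0.0138 0 0 0;-0.0194 -0.0138 0 0 0;-0.0194 -0.0138 0 0 0;-0.0194 -0.0138 0 0 0;-0.0194 -0.0138 0 0 0;-0.0194 -0.0138 0 0 0;-0.0194 -0.0138 0 0 0;-0.0194 -0.0138 0 0 0;-0.0194 -0.0138 0 0 0;-0.0194 -0.0138 0 0 0;-0.0194 -0.0138 0 0 0;-0.01 -0.007 0 0 0;0 0 0 0.0973 0;0 0 0 0.0973 0;0 0 0 0.0973 0;0 0 0 0.0973 0;0 0 0 0.0973 0")

```text
time: 5.78
ee_pos: [0.4964, -0.0714, 0.1247]
eef_rot: [0.615, 0.789, -0.0, -0.001]
wrist_force: [0.1, 0.5, -0.8]
opening: 0.0284
grasp_force: 59.3
```

```bash
python3 - <<'E'
from h import *
go([.4993,-.0701,.03],14.4)
c=grab('wrist'); cv2.imwrite('pics/w3.png',c['pixels'])
E
```

```text
pos [ 0.4964 -0.0714  0.1247] yaw 14.11 tool shift mm [ 0.5  3.2 94.7] spin -0.0051
```

View pics/w3.png

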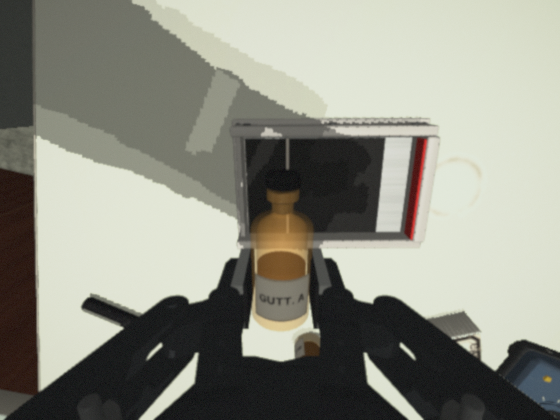

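The bottle is held with its label up and centred. The white line runs at about (287,140–168), the mat's end at about x=380, and the red stop on the right. I refine the bed pose from this view.

```bash
python3 - <<'E'
from h import *
c=pickle.load(open('wrist.pkl','rb')); X=cloud(c); g=c['pixels'].astype(int).sum(2)
def sub(row,lo,hi,edge):
    r=g[row,lo:hi].astype(float)
    if edge: d=np.diff(r); return lo+np.argmax(d)+.5
    return lo+np.argmax(r)
def w(u,v,z): # ray to plane z
    A=world(c,u,v,.2);B=world(c,u,v,.6); k=(z-A[2])/(B[2]-A[2]); return A+k*(B-A)
ed=np.array([w(sub(v,365,395,1),v,.025) for v in range(145,228,3)]); 
ln=np.array([w(sub(v,278,298,0),v,.025) for v in range(143,166,2)])
for n,E in(('edge',ed),('line',ln)):
    vx,vy,x0,y0=cv2.fitLine((E[:,:2]*1000).astype(np.float32),cv2.DIST_HUBER,0,.01,.01).ravel(); print(n,np.degrees(np.arctan2(vy,vx))%180-90,x0,y0)
print('depth z mat',np.nanmedian(X[170:220,340:365,2]), 'stop')
b,gg,r=[c['pixels'][...,i].astype(int) for i in range(3)]; m=(r>gg+60)&(r>b+60); m[:,:405]=0;m[:,435:]=0;m[260:]=0;Q=X[m]; Q=Q[np.isfinite(Q[:,0])];print('red',np.median(Q,0))
# fences: points with z .033-.039
F=X[110:260,230:445].reshape(-1,3); F=F[(F[:,2]>.033)&(F[:,2]<.0385)]
a=np.radians(14.4); print(np.histogram((F[:,:2]-[.5178,-.0519])@[-np.sin(a),np.cos(a)],bins=np.arange(-.07,.07,.004)))
M=(ed[:,:2].mean(0)-ln[:,:2].mean(0))@[np.cos(a),np.sin(a)]; print('edge-line along',M)
p=np.array([.4993,-.0701]);print('mid target minus line along x',(p-ln[:,:2].mean(0))@[np.cos(a),np.sin(a)])
E
```

```text
edge 14.688171 573.8661 -36.969406
line 14.443367 490.6529 -29.484772
depth z mat 0.024946423509885927 stop
red [ 0.59799358 -0.02791259  0.03922411]
(array([   0,    0,    0,    0,  250,  511,  310,   11,   14,   10,   14,
         13,   16,   14,   13,   11,   15,   18,   14,   17,   16,   19,
         17,   16,   17,   19,   19,   24,  737, 1126,  389,    0,    0,
          0]), array([-0.07 , -0.066, -0.062, -0.058, -0.054, -0.05 , -0.046, -0.042,
       -0.038, -0.034, -0.03 , -0.026, -0.022, -0.018, -0.014, -0.01 ,
       -0.006, -0.002,  0.002,  0.006,  0.01 ,  0.014,  0.018,  0.022,
        0.026,  0.03 ,  0.034,  0.038,  0.042,  0.046,  0.05 ,  0.054,
        0.058,  0.062,  0.066]))
edge-line along 0.07873730037161039
mid target minus line along x -0.0017253950728184906
```

send_rows(increments="0.0005 0.0048 0.01 -0.006 0;0 0 0.02 0 0;0 0 0.02 0 0;0 0 0.02 0 0;0 0 0.013 0 0;0 0 0.007 0 0;0 0 0.002 0 0;0 0 0 0 0;0 0 0 0 0")

```text
time: 6.58
ee_pos: [0.5019, -0.0697, 0.0338]
eef_rot: [0.61, 0.792, 0.0, 0.0]
wrist_force: [1.2, -0.2, -0.1]
opening: 0.0282
grasp_force: 59.3
```

```bash
python3 - <<'E'
from h import *
go([.5009,-.0697,.0295],14.5); print(tool()[2]['wrist_force'])
E
```

```text
pos [ 0.5019 -0.0697  0.0338] yaw 14.79 tool shift mm [ 0.3 -0.9  4.3] spin 0.0051
[ 1.20779359 -0.23059957 -0.13312458]
```

send_rows(increments="0.0003 -0.0008 0.0015 0.005 0;0 0 0.001 0 0;0 0 0.0005 0 0;0 0 0 0 0;0 0 0 0 0")

```text
time: 7.0
ee_pos: [0.5007, -0.0696, 0.0304]
eef_rot: [0.613, 0.79, 0.0, 0.0]
wrist_force: [-0.2, 0.3, -0.9]
opening: 0.0286
grasp_force: 59.3
```

send_rows(increments="0 0 0.0005 0 0;0 0 0.0005 0 0;0 0 0 0 0;0 0 0 0 0")

```text
time: 7.33
ee_pos: [0.5009, -0.0697, 0.0301]
eef_rot: [0.613, 0.79, 0.0, 0.0]
wrist_force: [-5.3, -0.1, 11.7]
opening: 0.0284
grasp_force: 60.6
```

send_rows(increments="0 0 -0.0003 0 0;0 0 0 0 0;0 0 0 0 0;0 0 0 0 0.03;0 0 0 0 0.033;0 0 0 0 0.036;0 0 0 0 0.04;0 0 0 0 0.04;0 0 0 0 0.04")

```text
time: 8.08
ee_pos: [0.5006, -0.0696, 0.0295]
eef_rot: [0.613, 0.79, -0.0, -0.0]
wrist_force: [0.0, 0.8, -0.2]
opening: 0.0401
grasp_force: 0.0
```

send_rows(increments="0 0 -0.002 0 0.04;0 0 -0.004 0 0.04;0 0 -0.01 0 0.04;0 0 -0.02 0 0.04;0 0 -0.02 0 0.04;0 0 -0.02 0 0.04;0 0 -0.02 0 0.04;0 0 0 0 0.02;0 0 0 0 0;0 0 0 0 0")

```text
time: 8.92
ee_pos: [0.5004, -0.0696, 0.1255]
eef_rot: [0.613, 0.79, -0.0, -0.0]
wrist_force: [-0.3, -0.1, -0.1]
opening: 0.0041
grasp_force: 0.0
```

```bash
python3 - <<'E'
from h import *
go([.5009,-.0697,.126],14.5); s=tool()[2]; print(s['wrist_force'],s['opening'])
c=grab('wrist'); cv2.imwrite('pics/w4.png',c['pixels'])
E
```

```text
pos [ 0.5004 -0.0696  0.1255] yaw 14.44 tool shift mm [-0.3  0.4 -0.5] spin -0.001
[-0.33165738 -0.06476912 -0.07630718] 0.004123213653610409
```

View pics/w4.png

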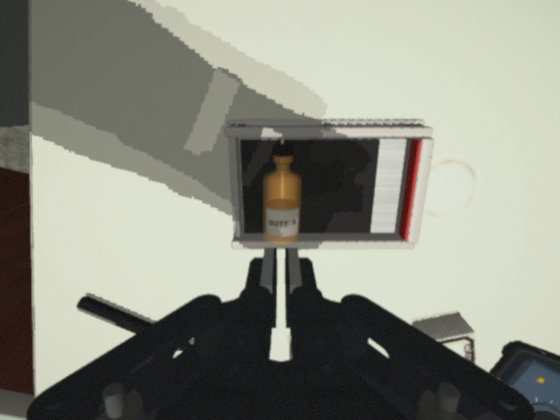

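The bottle lies on the line, square to the lane and label up, with its body at x 263–301 and its base near (282,243). I check the numbers.

```bash
cat >> h.py <<'E'
A0=np.radians(14.5); BX=np.array([np.cos(A0),np.sin(A0)]); BY=np.array([-BX[1],BX[0]])
# bed origin: line (bed x=-38) taken from wrist view, y centre from mat
L0=np.array([.4976,-.0571])   # start line middle
def bottle(c,box):
    X=cloud(c); v0,v1,u0,u1=box; P=X[v0:v1,u0:u1].reshape(-1,3); P=P[np.isfinite(P[:,0])]
    x=(P[:,:2]-L0)@BX; y=(P[:,:2]-L0)@BY
    k=(P[:,2]>.045)&(P[:,2]<.062)&(abs(y)<.042); x=x[k];y=y[k];z=P[k,2]
    m=[(b,(np.percentile(x[(y>=b)&(y<b+.006)],3)+np.percentile(x[(y>=b)&(y<b+.006)],97))/2) for b in np.arange(-.04,.01,.006) if ((y>=b)&(y<b+.006)).sum()>10]
    m=np.array(m); f=np.polyfit(m[:,0],m[:,1],1); print('axis x from line mm',np.median(m[:,1])*1e3,'skew deg',np.degrees(f[0]),'ymin,max',y.min(),y.max(),'ztop',np.percentile(z,98))
E
python3 - <<'E'
from h import *
c=pickle.load(open('wrist.pkl','rb')); bottle(c,(135,250,250,315))
p=tool()[0]; print('tcp rel line',(p[:2]-L0)@BX,(p[:2]-L0)@BY)
E
```

```text
axis x from line mm -0.650391659590183 skew deg 1.1337319421086745 ymin,max -0.038818437796321846 0.038390856280699125 ztop 0.05676572244316256
tcp rel line -0.0005386497311119237 -0.012687233297692039
```

send_rows(increments="0 -0.0095 0.005 0.1208 0;0 0 0.005 0.1208 0;0 0 0.005 0.1208 0;0 0 0.005 0.1208 0;0 0 0.005 0.1208 0;0 0 0.005 0.1208 0;0 0 0.005 0.1208 0;0 0 0.005 0.1208 0;0 0 0.005 0.1208 0;0 0 0.005 0.1208 0;0 0 0.002 0.1208 0;0 0 0.002 0.1208 0;0 0 0.002 0.1208 0;0 0 0 0 0;0 0 0 0 0")

```text
time: 10.22
ee_pos: [0.4911, -0.0719, 0.0689]
eef_rot: [0.992, 0.128, -0.001, -0.0]
wrist_force: [0.0, -1.0, -0.4]
opening: -0.0004
grasp_force: 0.0
```

```bash
cat >> h.py <<'E'
def rel():
    p,R,s=tool(); a=np.degrees(np.arctan2(R[1,0],R[0,0])); print('tcp rel line mm',(1e3*((p[:2]-L0)@BX)).round(1),(1e3*((p[:2]-L0)@BY)).round(1),'z',p[2].round(5),'xyaw',a.round(2),'zaxis',R[:,2].round(4),'F',s['wrist_force'].round(2),'open',round(float(s['opening']),4),'t',s['time'])
E
python3 - <<'E'
from h import *
rel()
E
```

```text
tcp rel line mm -10.0 -12.7 z 0.06895 xyaw 14.69 zaxis [-1.4e-03  3.0e-04 -1.0e+00] F [ 0.05 -1.03 -0.42] open -0.0004 t 10.2167
```

Next I approach the bottle top (z≈0.056).

send_rows(increments="0 0 0.005 0 0;0 0 0.004 0 0;0 0 0.002 0 0;0 0 0.0005 0 0;0 0 0 0 0;0 0 0 0 0")

```text
time: 10.72
ee_pos: [0.4915, -0.072, 0.0581]
eef_rot: [0.992, 0.126, 0.0, 0.0]
wrist_force: [-0.2, 0.5, -0.4]
opening: 0.0
grasp_force: 0.0
```

send_rows(increments="0 0 0.0004 0 0;0 0 0.0004 0 0;0 0 0.0002 0 0;0 0 0 0 0;0 0 0 0 0")

```text
time: 11.13
ee_pos: [0.4915, -0.072, 0.0571]
eef_rot: [0.992, 0.126, 0.0, 0.0]
wrist_force: [-0.3, 0.3, -0.3]
opening: 0.0006
grasp_force: 0.0
```

send_rows(increments="0 0 0.0003 0 0;0 0 0.0003 0 0;0 0 0.0002 0 0;0 0 0 0 0;0 0 0 0 0")

```text
time: 11.55
ee_pos: [0.4914, -0.072, 0.0563]
eef_rot: [0.992, 0.126, -0.0, 0.0]
wrist_force: [-0.6, -0.7, -0.0]
opening: 0.0002
grasp_force: 0.0
```

send_rows(increments="0 0 0.0003 0 0;0 0 0 0 0;0 0 0 0 0")

```text
time: 11.8
ee_pos: [0.4915, -0.072, 0.056]
eef_rot: [0.992, 0.126, -0.0, -0.0]
wrist_force: [-0.0, -0.2, -0.0]
opening: 0.0002
grasp_force: 0.0
```

send_rows(increments="0 0 0.0003 0 0;0 0 0 0 0;0 0 0 0 0")

```text
time: 12.05
ee_pos: [0.4915, -0.072, 0.0558]
eef_rot: [0.992, 0.126, 0.0, 0.0]
wrist_force: [0.7, 0.3, 0.9]
opening: 0.0001
grasp_force: 0.6
```

send_rows(increments="0 0 0.0003 0 0;0 0 0 0 0;0 0 0 0 0")

```text
time: 12.3
ee_pos: [0.4916, -0.072, 0.0556]
eef_rot: [0.992, 0.126, 0.0, 0.0]
wrist_force: [-1.5, -0.9, 4.1]
opening: 0.0002
grasp_force: 2.3
```

send_rows(increments="0 0 0.0003 0 0;0 0 0 0 0;0 0 0 0 0")

```text
time: 12.55
ee_pos: [0.4918, -0.072, 0.0555]
eef_rot: [0.992, 0.126, 0.0, 0.0]
wrist_force: [-0.4, 0.5, 7.1]
opening: -0.0002
grasp_force: 3.8
```

send_rows(increments="0 0 0.0003 0 0;0 0 0 0 0;0 0 0 0 0")

```text
time: 12.8
ee_pos: [0.4919, -0.072, 0.0554]
eef_rot: [0.992, 0.126, 0.001, 0.0]
wrist_force: [-1.7, 1.4, 9.0]
opening: -0.0003
grasp_force: 5.0
```

send_rows(increments="0 0 0.0003 0 0;0 0 0 0 0;0 0 0 0 0")

```text
time: 13.05
ee_pos: [0.4921, -0.072, 0.0553]
eef_rot: [0.992, 0.126, 0.001, 0.0]
wrist_force: [-0.9, 1.3, 10.7]
opening: 0.0001
grasp_force: 5.8
```

send_rows(increments="0 0 0.0003 0 0;0 0 0 0 0;0 0 0 0 0")

```text
time: 13.3
ee_pos: [0.4921, -0.072, 0.055]
eef_rot: [0.992, 0.126, 0.001, 0.0]
wrist_force: [-1.8, 1.6, 11.8]
opening: 0.0005
grasp_force: 6.1
```

send_rows(increments="0 0 0.0003 0 0;0 0 0 0 0;0 0 0 0 0")

```text
time: 13.55
ee_pos: [0.4921, -0.072, 0.0548]
eef_rot: [0.992, 0.126, 0.001, 0.0]
wrist_force: [-1.5, 0.7, 13.8]
opening: 0.0002
grasp_force: 6.3
```

send_rows(increments="0 0 0.0005 0 0;0 0 0.0005 0 0;0 0 0.0005 0 0;0 0 0 0 0;0 0 0 0 0")

```text
time: 13.97
ee_pos: [0.4923, -0.072, 0.0535]
eef_rot: [0.992, 0.126, 0.001, 0.0]
wrist_force: [-1.2, 1.7, 15.1]
opening: -0.0002
grasp_force: 7.6
```

send_rows(increments="0 0 0.0005 0 0;0 0 0.0005 0 0;0 0 0 0 0;0 0 0 0 0")

```text
time: 14.3
ee_pos: [0.4924, -0.072, 0.0527]
eef_rot: [0.992, 0.126, 0.001, 0.0]
wrist_force: [-1.7, 2.3, 16.9]
opening: 0.0003
grasp_force: 8.5
```

send_rows(increments="0 0 0.0005 0 0;0 0 0.0005 0 0;0 0 0.0004 0 0;0 0 0 0 0;0 0 0 0 0")

```text
time: 14.72
ee_pos: [0.4926, -0.072, 0.0515]
eef_rot: [0.992, 0.126, 0.002, 0.0]
wrist_force: [-2.5, 2.3, 19.6]
opening: -0.0
grasp_force: 9.8
```

```bash
python3 - <<'E'
from h import *
rel(); print(tool()[2]['wrist_force'])
E
```

```text
tcp rel line mm -8.6 -13.2 z 0.05151 xyaw 14.47 zaxis [ 3.1e-03 -4.0e-04 -1.0e+00] F [-2.49  2.33 19.61] open -0.0 t 14.7167
[-2.49468565  2.33306735 19.61308008]
```

send_rows(increments="0.0005 0 0 0 0;0.001 0 0 0 0;0.0015 0 0 0 0;0.002 0 0 0 0;0.002 0 0 0 0;0.002 0 0 0 0;0.001 0 0 0 0")

```text
time: 15.3
ee_pos: [0.5028, -0.0696, 0.0518]
eef_rot: [0.992, 0.126, 0.002, 0.001]
wrist_force: [-1.5, 0.7, 20.1]
opening: -0.0003
grasp_force: 9.9
```

Force holds at 20 N. I continue the stroke.

send_rows(increments="0.001 0 0 0 0;0.002 0 0 0 0;0.002 0 0 0 0;0.002 0 0 0 0;0.002 0 0 0 0;0.001 0 0 0 0")

```text
time: 15.8
ee_pos: [0.5126, -0.0671, 0.0518]
eef_rot: [0.992, 0.126, 0.002, 0.001]
wrist_force: [-1.0, 0.9, 18.5]
opening: 0.0001
grasp_force: 9.4
```

send_rows(increments="0.001 0 0 0 0;0.002 0 0 0 0;0.002 0 0 0 0;0.002 0 0 0 0;0.002 0 0 0 0;0.001 0 0 0 0;0.0005 0 0 0 0")

```text
time: 16.38
ee_pos: [0.5228, -0.0648, 0.0519]
eef_rot: [0.992, 0.126, 0.002, 0.001]
wrist_force: [2.7, -1.7, 18.9]
opening: -0.0001
grasp_force: 9.4
```

send_rows(increments="0.0005 0 0 0 0;0.001 0 0 0 0;0.001 0 0 0 0;0.0005 0 0 0 0;0 0 0 0 0;0 0 0 0 0")

```text
time: 16.88
ee_pos: [0.5257, -0.064, 0.0519]
eef_rot: [0.992, 0.126, 0.002, 0.001]
wrist_force: [1.9, -0.9, 18.3]
opening: 0.0001
grasp_force: 9.2
```

```bash
python3 - <<'E'
from h import *
rel()
E
```

```text
tcp rel line mm 25.4 -13.8 z 0.05191 xyaw 14.47 zaxis [ 0.0048 -0.0011 -1.    ] F [ 1.87 -0.89 18.26] open 0.0001 t 16.8833
```

send_rows(increments="0 0 -0.002 0 0;0 0 -0.002 0 0;0 0 -0.001 0 0;0 0 -0.003 0 0;0 0 -0.002 0 0;-0.005 0 0 0 0;-0.008 -0.0006 0 0 0;-0.005 0 0 0 0;0 0 0 0 0")

```text
time: 17.63
ee_pos: [0.505, -0.0677, 0.0597]
eef_rot: [0.992, 0.126, -0.001, -0.0]
wrist_force: [0.2, -0.3, 0.4]
opening: 0.0003
grasp_force: 0.0
```

```bash
python3 - <<'E'
from h import *
c=grab('wrist'); cv2.imwrite('pics/w5.png',c['pixels']); rel()
t=grab('top'); X=cloud(t); P=X[180:275,255:330].reshape(-1,3)
bottle(t,(180,275,255,330))
E
```

```text
tcp rel line mm 5.2 -12.2 z 0.05993 xyaw 14.44 zaxis [-4.e-04  1.e-04 -1.e+00] F [0.4  0.24 0.84] open -0.0002 t 17.6833Traceback (most recent call last):
  File "<stdin>", line 4, in <module>
  File "h.py", line 32, in bottle
    m=np.array(m); f=np.polyfit(m[:,0],m[:,1],1); print('axis x from line mm',np.median(m[:,1])*1e3,'skew deg',np.degrees(f[0]),'ymin,max',y.min(),y.max(),'ztop',np.percentile(z,98))
                                ~^^^^^
IndexError: too many indices for array: array is 1-dimensional, but 2 were indexed
```

View pics/w5.png

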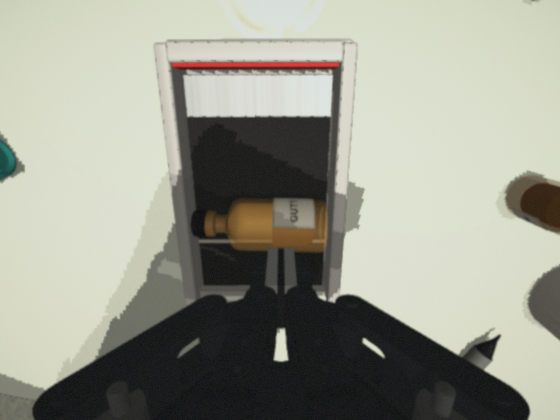

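The bottle has rolled forward with its body at about y 198–250, the label turning towards the stop. It is still square and the line is visible behind it.

```bash
python3 - <<'E'
from h import *
c=pickle.load(open('wrist.pkl','rb')); X=cloud(c); P=X[185:255,180:335].reshape(-1,3); P=P[np.isfinite(P[:,0])]
x=(P[:,:2]-L0)@BX*1e3; y=(P[:,:2]-L0)@BY*1e3; z=P[:,2]*1e3
k=(z>38)&(z<62)&(abs(y)<44)&(x>0); print(np.percentile(y[k],[0,1,99,100]).round(1),np.percentile(z[k],99))
k2=k&(z>45)
for b in range(-36,8,6):
    q=k2&(y>=b)&(y<b+6)
    if q.sum()>10: 
        # fit circle centre x with known r: via top points
        i=q&(z>52); print(b,q.sum(),np.percentile(x[q],[2,98]).round(1), x[i].mean().round(1))
E
```

```text
[-39.3 -38.1  36.4  38.1] 56.27490454071395
-36 512 [ 5.4 31.7] 18.5
-30 518 [ 6.5 32.3] 19.3
-24 499 [ 8.  32.5] 19.5
-18 480 [10.4 32.8] 20.0
-12 480 [10.4 32.7] 20.0
-6 519 [ 7.7 32.6] 19.7
0 511 [ 7.4 32.6] 19.8
6 500 [ 7.1 32.7] 19.9
```

send_rows(increments="0.0048 0 0.001 0 0;0 0 0.0015 0 0;0 0 0.001 0 0;0 0 0.0008 0 0;0 0 0.0008 0 0;0 0 0.0008 0 0;0 0 0.0008 0 0;0 0 0.0008 0 0;0 0 0.0008 0 0;0 0 0.0005 0 0;0 0 0 0 0;0 0 0 0 0")

```text
time: 18.73
ee_pos: [0.5122, -0.0661, 0.0527]
eef_rot: [0.992, 0.126, 0.002, 0.0]
wrist_force: [-0.2, 4.4, 16.1]
opening: -0.0002
grasp_force: 8.2
```

```bash
python3 - <<'E'
from h import *
rel()
E
```

```text
tcp rel line mm 11.9 -12.4 z 0.05272 xyaw 14.48 zaxis [ 3.3e-03 -1.0e-04 -1.0e+00] F [-0.24  4.42 16.07] open -0.0002 t 18.7333
```

send_rows(increments="0 0 0.0006 0 0;0 0 0.0006 0 0;0 0 0.0006 0 0;0 0 0 0 0;0 0 0 0 0")

```text
time: 19.15
ee_pos: [0.5124, -0.0661, 0.0512]
eef_rot: [0.992, 0.126, 0.002, 0.0]
wrist_force: [-1.9, 5.1, 18.9]
opening: 0.0003
grasp_force: 9.8
```

send_rows(increments="0.0005 -0.0002 0.0001 0 0;0.001 -0.0002 0.0001 0 0;0.002 0 0 0 0;0.002 0 0 0 0;0.002 0 0.0001 0 0;0.001 0 0 0 0")

```text
time: 19.65
ee_pos: [0.521, -0.0638, 0.0512]
eef_rot: [0.992, 0.126, 0.002, 0.001]
wrist_force: [-1.4, 1.5, 19.4]
opening: -0.0002
grasp_force: 9.7
```

send_rows(increments="0.001 0 0 0 0;0.002 0 0 0 0;0.002 0 0.0001 0 0;0.002 0 0 0 0;0.002 0 0 0 0;0.001 0 0 0 0")

```text
time: 20.15
ee_pos: [0.5308, -0.0617, 0.0512]
eef_rot: [0.992, 0.126, 0.003, 0.001]
wrist_force: [0.3, -1.6, 20.1]
opening: -0.0
grasp_force: 10.0
```

send_rows(increments="0.001 0 0 0 0;0.002 0 0 0 0;0.002 0 0 0 0;0.002 0 0 0 0;0.002 0 0.0001 0 0;0.001 0 0 0 0")

```text
time: 20.65
ee_pos: [0.5407, -0.0594, 0.0513]
eef_rot: [0.992, 0.126, 0.003, 0.001]
wrist_force: [2.1, -2.2, 19.9]
opening: 0.0001
grasp_force: 10.0
```

send_rows(increments="0.001 0 0 0 0;0.0015 0 0 0 0;0.001 0 0 0 0;0 0 0 0 0;0 0 0 0 0")

```text
time: 21.07
ee_pos: [0.544, -0.0584, 0.0513]
eef_rot: [0.992, 0.126, 0.003, 0.001]
wrist_force: [1.4, -1.3, 19.0]
opening: 0.0001
grasp_force: 9.8
```

```bash
python3 - <<'E'
from h import *
rel()
E
```

```text
tcp rel line mm 44.6 -12.9 z 0.05126 xyaw 14.47 zaxis [ 0.0058 -0.0012 -1.    ] F [ 1.38 -1.26 19.01] open 0.0001 t 21.0667
```

send_rows(increments="0 0 -0.002 0 0;0 0 -0.002 0 0;0 0 -0.002 0 0;0 0 -0.003 0 0;-0.003 0 0 0 0;-0.008 0 0 0 0;-0.005 0 0 0 0;0 0 0 0 0;0 0 0.002 0 0;0 0 0.001 0 0;0 0 0.0008 0 0;0 0 0.0008 0 0;0 0 0.0008 0 0;0 0 0.0008 0 0;0 0 0.0008 0 0;0 0 0.0008 0 0;0 0 0.0006 0 0;0 0 0 0 0;0 0 0 0 0")

```text
time: 22.65
ee_pos: [0.5277, -0.0619, 0.0512]
eef_rot: [0.992, 0.126, 0.002, 0.0]
wrist_force: [-3.3, 1.9, 19.7]
opening: -0.0002
grasp_force: 9.6
```

```bash
python3 - <<'E'
from h import *
rel()
c=grab('wrist'); X=cloud(c); P=X[60:330,150:350].reshape(-1,3); P=P[np.isfinite(P[:,0])]
x=(P[:,:2]-L0)@BX*1e3; y=(P[:,:2]-L0)@BY*1e3; z=P[:,2]*1e3
k2=(z>40)&(z<57)&(x<85)
for b in range(-36,12,6):
    q=k2&(y>=b)&(y<b+6)
    if q.sum()>10: print(b,q.sum(),np.percentile(x[q],[2,98]).round(1))
E
```

```text
tcp rel line mm 27.9 -12.2 z 0.05116 xyaw 14.48 zaxis [ 3.4e-03 -4.0e-04 -1.0e+00] F [-3.29  1.87 19.66] open -0.0002 t 22.65
-36 552 [26.5 52.4]
-30 534 [27.7 52.5]
-24 473 [30.9 52.7]
-18 424 [37.3 52.9]
-12 459 [37.3 53. ]
-6 519 [30.4 53.2]
0 551 [27.9 53. ]
6 539 [28.1 53.1]
```

send_rows(increments="0.0005 0 0.0001 0 0;0.001 0 0 0 0;0.002 0 0 0 0;0.002 0 0 0 0;0.002 0 0.0001 0 0;0.002 0 0 0 0;0.001 0 0 0 0")

```text
time: 23.28
ee_pos: [0.5386, -0.0593, 0.0514]
eef_rot: [0.992, 0.126, 0.002, 0.001]
wrist_force: [-2.0, 2.0, 19.3]
opening: 0.0006
grasp_force: 9.9
```

send_rows(increments="0.001 0 0 0 0;0.002 0 0 0 0;0.002 0 0.0001 0 0;0.002 0 0 0 0;0.002 0 0 0 0;0.001 0 0 0 0")

```text
time: 23.78
ee_pos: [0.5484, -0.057, 0.0515]
eef_rot: [0.992, 0.126, 0.003, 0.001]
wrist_force: [-0.1, 0.1, 20.2]
opening: 0.0001
grasp_force: 10.2
```

send_rows(increments="0.001 0 0 0 0;0.002 0 0 0 0;0.002 0 0.0001 0 0;0.002 0 0 0 0;0.002 0 0 0 0;0.001 0 0 0 0")

```text
time: 24.28
ee_pos: [0.5581, -0.0546, 0.0515]
eef_rot: [0.992, 0.126, 0.003, 0.001]
wrist_force: [0.1, -0.5, 21.1]
opening: 0.0001
grasp_force: 10.3
```

send_rows(increments="0.001 0 0 0 0;0.0015 0 0 0 0;0.0015 0 0 0 0;0.001 0 0 0 0;0 0 0 0 0;0 0 0 0 0")

```text
time: 24.78
ee_pos: [0.5631, -0.0533, 0.0516]
eef_rot: [0.992, 0.126, 0.003, 0.001]
wrist_force: [2.5, -0.8, 20.3]
opening: 0.0004
grasp_force: 9.9
```

```bash
python3 - <<'E'
from h import *
rel()
E
```

```text
tcp rel line mm 64.4 -12.8 z 0.05155 xyaw 14.48 zaxis [ 0.0063 -0.0011 -1.    ] F [ 2.46 -0.77 20.25] open 0.0004 t 24.7833
```

send_rows(increments="0 0 -0.002 0 0;0 0 -0.002 0 0;0 0 -0.002 0 0;0 0 -0.003 0 0;-0.003 0 0 0 0;-0.008 0 0 0 0;-0.005 0 0 0 0;0 0 0 0 0;0 0 0.002 0 0;0 0 0.001 0 0;0 0 0.0008 0 0;0 0 0.0008 0 0;0 0 0.0008 0 0;0 0 0.0008 0 0;0 0 0.0008 0 0;0 0 0.0008 0 0;0 0 0.0005 0 0;0 0 0 0 0;0 0 0 0 0")

```text
time: 26.37
ee_pos: [0.5452, -0.0571, 0.0498]
eef_rot: [0.992, 0.126, -0.0, 0.0]
wrist_force: [0.6, 0.9, -0.0]
opening: -0.0001
grasp_force: 0.0
```

```bash
python3 - <<'E'
from h import *
rel()
c=grab('wrist'); X=cloud(c); P=X[60:330,150:350].reshape(-1,3); P=P[np.isfinite(P[:,0])]
x=(P[:,:2]-L0)@BX*1e3; y=(P[:,:2]-L0)@BY*1e3; z=P[:,2]*1e3
k2=(z>39)&(z<57)&(x<98)&(abs(y)<40)
for b in range(-36,12,6):
    q=k2&(y>=b)&(y<b+6)
    if q.sum()>10: print(b,q.sum(),np.percentile(x[q],[2,98]).round(1))
E
```

```text
tcp rel line mm 46.1 -11.9 z 0.04978 xyaw 14.46 zaxis [-0. -0. -1.] F [ 0.63  0.89 -0.03] open -0.0001 t 26.3667
-36 548 [74.1 97.6]
-30 561 [73.6 97.6]
-24 586 [56.2 97.5]
-18 598 [56.  97.5]
-12 597 [56.2 97.5]
-6 581 [72.6 97.7]
0 555 [73.7 97.5]
6 539 [73.7 97.6]
```

```bash
python3 - <<'E'
from h import *
c=grab('wrist'); cv2.imwrite('pics/w6.png',c['pixels'])
E
```

```text
(no output)
```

View pics/w6.png

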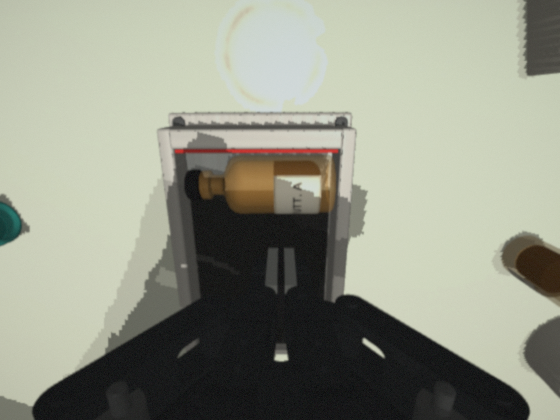

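The last picture shows the bottle already at the stop (body y 155–213, label up and towards the entry). The pad's edge squeezed it forward when I came down too far behind it, so it ran the last third unpressed. To mend this I roll it back under the fingertips to about 50 mm from the line. The roll phase is preserved, so I can redo that part under force, this time keeping clear of the pad edges.

send_rows(increments="0 0 -0.01 0 0;0 0 -0.004 0 0;0.01 0.0008 0 0 0;0.02 0 0 0 0;0.015 0 0 0 0;0.0025 0 0 0 0;0 0 0.004 0 0;0 0 0.003 0 0;0 0 0.0015 0 0;0 0 0 0 0;0 0 0 0 0")

```text
time: 27.38
ee_pos: [0.591, -0.0461, 0.0553]
eef_rot: [0.992, 0.126, -0.0, -0.0]
wrist_force: [-0.2, -0.4, 1.2]
opening: -0.0001
grasp_force: 0.0
```

```bash
python3 - <<'E'
from h import *
rel()
E
```

```text
tcp rel line mm 93.2 -12.8 z 0.05527 xyaw 14.45 zaxis [-3.e-04  0.e+00 -1.e+00] F [-0.19 -0.36  1.17] open -0.0001 t 27.3833
```

send_rows(increments="0.001 0 0.0006 0 0;0 0 0.0006 0 0;0 0 0.0005 0 0;0 0 0.0004 0 0;0 0 0.0003 0 0;0 0 0 0 0")

```text
time: 27.88
ee_pos: [0.5928, -0.0457, 0.0535]
eef_rot: [0.992, 0.126, 0.001, 0.0]
wrist_force: [-0.4, -1.2, 5.1]
opening: 0.0001
grasp_force: 2.5
```

send_rows(increments="0 0 0.0002 0 0;0 0 0 0 0")

```text
time: 28.05
ee_pos: [0.5929, -0.0457, 0.0534]
eef_rot: [0.992, 0.126, 0.001, 0.0]
wrist_force: [-1.2, 0.5, 5.9]
opening: 0.0001
grasp_force: 3.2
```

send_rows(increments="-0.001 0 0 0 0;-0.002 0 0 0 0;-0.002 0 0 0 0;-0.002 0 0 0 0;-0.001 0 0 0 0")

```text
time: 28.47
ee_pos: [0.5858, -0.0477, 0.0543]
eef_rot: [0.992, 0.126, 0.002, 0.0]
wrist_force: [3.1, 1.3, 10.9]
opening: -0.0001
grasp_force: 5.8
```

```bash
cat > b.py <<'E'
from h import *
rel()
c=grab('wrist'); X=cloud(c); P=X[60:330,150:350].reshape(-1,3); P=P[np.isfinite(P[:,0])]
x=(P[:,:2]-L0)@BX*1e3; y=(P[:,:2]-L0)@BY*1e3; z=P[:,2]*1e3
for b in (-36,-30,0,6):
    q=(z>42.5)&(z<57)&(x<101.5)&(y>=b)&(y<b+6)
    if q.sum()>10: print(b,q.sum(),np.percentile(x[q],[2,98]).round(1),'ztop',np.percentile(z[q],98).round(1))
E
python3 b.py
```

```text
tcp rel line mm 87.7 -13.0 z 0.05427 xyaw 14.47 zaxis [ 3.8e-03 -3.0e-04 -1.0e+00] F [ 3.07  1.31 10.87] open -0.0001 t 28.4667
-36 489 [74.6 98.4] ztop 55.5
-30 276 [86.2 98.6] ztop 54.3
0 437 [74.9 98.3] ztop 54.9
6 470 [73.6 97.9] ztop 54.6
```

It is climbing back onto the mat, so I continue.

send_rows(increments="-0.002 0 0 0 0;-0.002 0 0 0 0;-0.002 0 0 0 0;-0.002 0 0 0 0;-0.002 0 0 0 0")

```text
time: 28.93
ee_pos: [0.5762, -0.0503, 0.0544]
eef_rot: [0.992, 0.126, 0.002, 0.0]
wrist_force: [-0.5, 1.1, 13.3]
opening: -0.0
grasp_force: 6.7
```

send_rows(increments="-0.002 0 0 0 0;-0.002 0 0 0 0;-0.002 0 0 0 0;-0.002 0 0 0 0;-0.001 0 0 0 0;0 0 0 0 0")

```text
time: 29.43
ee_pos: [0.5672, -0.0525, 0.0543]
eef_rot: [0.992, 0.126, 0.002, 0.0]
wrist_force: [-0.3, 1.8, 12.8]
opening: 0.0005
grasp_force: 6.6
```

```bash
python3 b.py
```

```text
tcp rel line mm 68.6 -13.0 z 0.0543 xyaw 14.47 zaxis [ 3.3e-03 -3.0e-04 -1.0e+00] F [-0.33  1.84 12.79] open 0.0005 t 29.4333
-36 542 [63.1 88.9] ztop 55.1
-30 459 [68.9 88.9] ztop 55.3
0 521 [63.7 89. ] ztop 54.7
6 513 [63.5 88.8] ztop 54.7
```

send_rows(increments="0 0 -0.001 0 0;0 0 -0.002 0 0;0 0 -0.004 0 0;0.005 0 0 0 0;0.008 0 0 0 0;0.002 0 0 0 0;0 0 0.002 0 0;0 0 0.002 0 0;0 0 0.001 0 0;0 0 0.001 0 0;0 0 0.001 0 0;0 0 0 0 0;0 0 0 0 0")

```text
time: 30.57
ee_pos: [0.5816, -0.0486, 0.054]
eef_rot: [0.992, 0.126, 0.001, 0.0]
wrist_force: [-0.3, 3.2, 14.4]
opening: 0.0001
grasp_force: 6.7
```

```bash
python3 b.py
```

```text
tcp rel line mm 83.4 -12.8 z 0.05396 xyaw 14.47 zaxis [ 0.0025 -0.     -1.    ] F [-0.31  3.22 14.44] open 0.0001 t 30.5667
-36 474 [66.1 89.6] ztop 54.7
-30 192 [80.4 89.8] ztop 53.1
0 373 [67.  89.6] ztop 54.4
6 470 [65.6 89.4] ztop 54.3
```

send_rows(increments="-0.001 0 0 0 0;-0.002 0 0 0 0;-0.003 0 0 0 0;-0.003 0 0 0 0;-0.003 0 0 0 0;-0.003 0 0 0 0;-0.003 0 0 0 0;-0.003 0 0 0 0;-0.003 0 0 0 0;-0.003 0 0 0 0;-0.0015 0 0 0 0;0 0 0 0 0;0 0 -0.001 0 0;0 0 -0.002 0 0;0 0 -0.004 0 0;0.005 0 0 0 0;0.008 0 0 0 0;0.002 0 0 0 0;0 0 0 0 0;0 0 0 0 0")

```text
time: 32.28
ee_pos: [0.5676, -0.0519, 0.0592]
eef_rot: [0.992, 0.126, -0.0, -0.0]
wrist_force: [-0.2, -0.4, -1.5]
opening: 0.0002
grasp_force: 0.0
```

```bash
python3 b.py
```

```text
tcp rel line mm 69.1 -12.5 z 0.05923 xyaw 14.48 zaxis [-7.e-04  1.e-04 -1.e+00] F [-0.16 -0.36 -1.46] open 0.0002 t 32.2833
-36 517 [ 75.6 101.2] ztop 55.0
-30 515 [ 75.8 101.1] ztop 55.2
0 484 [ 76.9 101.2] ztop 54.2
6 468 [ 76.9 101.2] ztop 54.0
```

The bottle ran back to the seat while I was repositioning: I moved sideways before the lift had cleared it. I will do it again, with full pauses before and after each lift.

send_rows(increments="0.009 0 0 0 0;0.009 0 0 0 0;0.009 0.0003 0 0 0;0 0 0.002 0 0;0 0 0.0015 0 0;0 0 0.001 0 0;0 0 0.0008 0 0;0 0 0.0006 0 0;0 0 0.0003 0 0;0 0 0.0002 0 0;0 0 0 0 0;0 0 0 0 0")

```text
time: 33.33
ee_pos: [0.5941, -0.0457, 0.0536]
eef_rot: [0.992, 0.126, 0.0, 0.0]
wrist_force: [1.0, -1.0, 3.4]
opening: 0.0001
grasp_force: 1.5
```

```bash
python3 b.py
```

```text
tcp rel line mm 96.2 -13.2 z 0.05356 xyaw 14.46 zaxis [ 5.e-04 -2.e-04 -1.e+00] F [ 0.98 -1.02  3.37] open 0.0001 t 33.3333
-36 423 [ 77.9 100.8] ztop 54.2
-30 166 [ 93.2 101.1] ztop 53.3
0 350 [ 79.5 101.2] ztop 53.7
6 437 [ 77.7 101.3] ztop 53.7
```

send_rows(increments="-0.001 0 0.0002 0 0;-0.002 0 0 0 0;-0.002 0 0 0 0;-0.002 0 0 0 0;-0.002 0 0 0 0;-0.002 0 0 0 0;-0.003 0 0 0 0;-0.003 0 0 0 0;-0.003 0 0 0 0;-0.003 0 0 0 0;-0.003 0 0 0 0;-0.003 0 0 0 0;-0.002 0 0 0 0;-0.001 0 0 0 0;0 0 0 0 0;0 0 0 0 0;0 0 0 0 0")

```text
time: 34.8
ee_pos: [0.5635, -0.0533, 0.0542]
eef_rot: [0.992, 0.126, 0.001, -0.0]
wrist_force: [-1.4, 2.4, 12.5]
opening: 0.0
grasp_force: 6.5
```

```bash
python3 b.py
```

```text
tcp rel line mm 64.8 -12.8 z 0.05424 xyaw 14.47 zaxis [ 1.9e-03  3.0e-04 -1.0e+00] F [-1.41  2.43 12.5 ] open 0.0 t 34.8
-36 528 [60.1 85.6] ztop 55.0
-30 468 [64.5 85.9] ztop 55.0
0 540 [62.1 87.1] ztop 55.5
6 536 [61.7 87.2] ztop 55.1
```

send_rows(increments="0 0 -0.001 0 0;0 0 -0.001 0 0;0 0 -0.001 0 0;0 0 -0.003 0 0;0 0 -0.003 0 0;0 0 0 0 0;0 0 0 0 0")

```text
time: 35.43
ee_pos: [0.563, -0.0537, 0.0622]
eef_rot: [0.992, 0.126, 0.0, 0.0]
wrist_force: [-0.2, 0.5, -0.3]
opening: -0.0
grasp_force: 0.0
```

```bash
python3 b.py
```

```text
tcp rel line mm 64.2 -13.0 z 0.0622 xyaw 14.46 zaxis [ 2.e-04 -0.e+00 -1.e+00] F [-0.2   0.51 -0.31] open -0.0 t 35.4333
-36 508 [60.9 87.2] ztop 56.0
-30 517 [61.2 87.5] ztop 56.0
0 513 [62.5 88.7] ztop 55.9
6 510 [62.5 89. ] ztop 55.7
```

send_rows(increments="0.006 0 0 0 0;0.008 0 0 0 0;0.004 0 0.002 0 0;0 0 0.003 0 0;0 0 0.0015 0 0;0 0 0.001 0 0;0 0 0.001 0 0;0 0 0.0005 0 0;0 0 0 0 0;0 0 0 0 0")

```text
time: 36.32
ee_pos: [0.5811, -0.049, 0.0543]
eef_rot: [0.992, 0.126, 0.001, 0.0]
wrist_force: [-0.8, 3.2, 11.5]
opening: 0.0002
grasp_force: 6.2
```

```bash
python3 b.py
```

```text
tcp rel line mm 82.9 -13.0 z 0.05433 xyaw 14.47 zaxis [ 2.5e-03  1.0e-04 -1.0e+00] F [-0.81  3.25 11.48] open 0.0002 t 36.3167
-36 452 [64.6 88. ] ztop 55.3
-30 184 [79.9 88.7] ztop 53.6
0 388 [66.4 89.7] ztop 54.8
6 488 [65.  89.7] ztop 54.8
```

send_rows(increments="-0.001 0 0 0 0;-0.002 0 0 0 0;-0.003 0 0 0 0;-0.003 0 0 0 0;-0.003 0 0 0 0;-0.003 0 0 0 0;-0.003 0 0 0 0;-0.003 0 0 0 0;-0.003 0 0 0 0;-0.003 0 0 0 0;-0.002 0 0 0 0;-0.001 0 0 0 0;0 0 0 0 0;0 0 0 0 0;0 0 0 0 0")

```text
time: 37.62
ee_pos: [0.5521, -0.0564, 0.0544]
eef_rot: [0.992, 0.126, 0.001, 0.0]
wrist_force: [-1.0, 4.0, 13.6]
opening: 0.0001
grasp_force: 6.8
```

send_rows(increments="0 0 -0.001 0 0;0 0 -0.001 0 0;0 0 -0.001 0 0;0 0 -0.003 0 0;0 0 -0.003 0 0;0 0 0 0 0;0 0 0 0 0")

```text
time: 38.2
ee_pos: [0.5513, -0.0567, 0.0622]
eef_rot: [0.992, 0.126, 0.0, 0.0]
wrist_force: [-0.1, 0.1, 0.4]
opening: 0.0001
grasp_force: 0.0
```

```bash
python3 b.py
```

```text
tcp rel line mm 52.1 -13.1 z 0.06216 xyaw 14.46 zaxis [ 1.e-04 -1.e-04 -1.e+00] F [-0.1   0.08  0.37] open 0.0001 t 38.2
-36 506 [44.2 70.6] ztop 56.2
-30 441 [50.  70.8] ztop 56.3
0 492 [46.9 71.7] ztop 56.5
6 499 [46.2 71.8] ztop 56.5
```

send_rows(increments="0.004 0 0 0 0;0.006 0 0 0 0;0.002 0 0.002 0 0;0 0 0.003 0 0;0 0 0.0015 0 0;0 0 0.001 0 0;0 0 0.001 0 0;0 0 0.0005 0 0;0 0 0 0 0;-0.001 0 0 0 0;-0.002 0 0 0 0;-0.003 0 0 0 0;-0.003 0 0 0 0;-0.003 0 0 0 0;-0.003 0 0 0 0;-0.003 0 0 0 0;-0.002 0 0 0 0;-0.001 0 0 0 0;0 0 0 0 0;0 0 0 0 0")

```text
time: 39.92
ee_pos: [0.5434, -0.0584, 0.0544]
eef_rot: [0.992, 0.126, 0.001, -0.0]
wrist_force: [-0.8, 6.5, 13.6]
opening: -0.0001
grasp_force: 7.1
```

```bash
python3 b.py
```

```text
tcp rel line mm 44.0 -12.8 z 0.05437 xyaw 14.47 zaxis [ 2.6e-03  4.0e-04 -1.0e+00] F [-0.79  6.48 13.61] open -0.0001 t 39.9167
-36 515 [36.9 61.4] ztop 54.6
-30 407 [43.  61.6] ztop 54.6
0 493 [38.5 62.4] ztop 55.3
6 508 [38.2 62.5] ztop 55.3
```

Now about 48 mm from the line, with the fingertips well over the bottle. I bring the push up to 20 N.

send_rows(increments="0 -0.0003 0.0008 0 0;0 -0.0002 0.0008 0 0;0 0 0.0008 0 0;0 0 0.0006 0 0;0 0 0 0 0;0 0 0 0 0")

```text
time: 40.47
ee_pos: [0.5439, -0.0582, 0.052]
eef_rot: [0.992, 0.126, 0.002, 0.0]
wrist_force: [-0.5, 4.8, 18.5]
opening: -0.0005
grasp_force: 9.6
```

send_rows(increments="0.0005 -0.0003 0.0003 0 0;0.001 0 0.0002 0 0;0.002 0 0 0 0;0.002 0 0.0001 0 0;0.002 0 0 0 0;0.002 0 0 0 0")

```text
time: 40.97
ee_pos: [0.5533, -0.0559, 0.0516]
eef_rot: [0.992, 0.126, 0.002, 0.001]
wrist_force: [-0.8, 0.5, 19.5]
opening: 0.0002
grasp_force: 10.1
```

send_rows(increments="0.002 0 0 0 0;0.002 0 0 0 0;0.002 0 0.0001 0 0;0.002 0 0 0 0;0.002 0 0 0 0")

```text
time: 41.38
ee_pos: [0.5631, -0.0537, 0.0516]
eef_rot: [0.992, 0.126, 0.002, 0.001]
wrist_force: [-0.9, -2.7, 19.3]
opening: 0.0003
grasp_force: 9.7
```

send_rows(increments="0.002 0 0 0 0;0.002 0 0 0 0;0.002 0 0.0001 0 0;0.001 0 0 0 0;0 0 0 0 0;0 0 0 0 0")

```text
time: 41.88
ee_pos: [0.5701, -0.0521, 0.0516]
eef_rot: [0.992, 0.126, 0.003, 0.001]
wrist_force: [3.3, -1.4, 19.2]
opening: 0.0001
grasp_force: 9.3
```

```bash
python3 b.py
```

```text
tcp rel line mm 71.4 -13.3 z 0.05163 xyaw 14.47 zaxis [ 0.0058 -0.0013 -1.    ] F [ 3.29 -1.44 19.18] open 0.0001 t 41.8833
-36 398 [52.9 74.4] ztop 52.5
-30 116 [69.8 75.1] ztop 49.1
0 360 [54.2 76.1] ztop 52.6
6 446 [52.3 75.9] ztop 52.7
```

send_rows(increments="0 0 -0.0015 0 0;0 0 -0.0015 0 0;0 0 -0.0015 0 0;0 0 -0.0015 0 0;0 0 -0.003 0 0;0 0 -0.002 0 0;0 0 0 0 0;0 0 0 0 0")

```text
time: 42.6
ee_pos: [0.5679, -0.0514, 0.0601]
eef_rot: [0.992, 0.126, -0.0, -0.0]
wrist_force: [0.5, 0.4, -1.0]
opening: -0.0003
grasp_force: 0.0
```

```bash
python3 b.py
```

```text
tcp rel line mm 69.5 -12.1 z 0.0601 xyaw 14.47 zaxis [-4.e-04  1.e-04 -1.e+00] F [ 0.49  0.37 -0.98] open -0.0003 t 42.6
-36 522 [62.9 88.7] ztop 56.2
-30 464 [66.6 88.9] ztop 56.2
0 501 [64.8 90. ] ztop 55.8
6 494 [64.5 90.2] ztop 55.7
```

```bash
python3 b.py; python3 b.py
```

```text
tcp rel line mm 69.5 -12.1 z 0.06002 xyaw 14.47 zaxis [-5.e-04  1.e-04 -1.e+00] F [ 0.29 -0.49  0.47] open -0.0 t 42.65
-36 521 [66.2 91.7] ztop 56.1
-30 506 [67.3 92. ] ztop 56.3
0 536 [66.6 93.1] ztop 56.2
6 505 [67.6 92.9] ztop 55.8
tcp rel line mm 69.5 -12.1 z 0.06002 xyaw 14.47 zaxis [-5.e-04  1.e-04 -1.e+00] F [-0.29  0.18  0.6 ] open -0.0003 t 42.7
-36 522 [68.4 94.4] ztop 56.3
-30 544 [68.1 94.6] ztop 56.6
0 529 [69.3 95.5] ztop 55.8
6 525 [69.6 95.6] ztop 55.7
```

The bottle creeps forward at every lift and is rolling into the seat again. I will roll it back to about 61 mm, which the pressed part already covers. From there I make one unbroken 20 N stroke over the mat's end, with no lift in it.

send_rows(increments="0.009 0 0 0 0;0.009 0 0 0 0;0.009 0.0008 0 0 0;0 0 0.002 0 0;0 0 0.002 0 0;0 0 0.0013 0 0;0 0 0.0008 0 0;0 0 0.0006 0 0;0 0 0.0004 0 0;0 0 0.0003 0 0;0 0 0 0 0")

```text
time: 43.67
ee_pos: [0.5947, -0.0455, 0.0535]
eef_rot: [0.992, 0.126, 0.001, 0.0]
wrist_force: [0.8, 0.8, 5.4]
opening: -0.0
grasp_force: 2.3
```

```bash
python3 b.py
```

```text
tcp rel line mm 96.9 -13.1 z 0.05345 xyaw 14.46 zaxis [ 1.1e-03 -1.0e-04 -1.0e+00] F [0.76 0.82 5.38] open -0.0 t 43.6667
-36 418 [ 78.9 101.1] ztop 54.3
-30 152 [ 93.2 101.3] ztop 52.6
0 341 [ 79.5 101.1] ztop 53.8
6 449 [ 77.6 101. ] ztop 53.7
```

send_rows(increments="-0.001 0 0 0 0;-0.002 0 0 0 0;-0.002 0 0 0 0;-0.002 0 0 0 0;-0.002 0 0 0 0;-0.002 0 0 0 0;-0.003 0 0 0 0;-0.003 0 0 0 0;-0.003 0 0 0 0;-0.003 0 0 0 0;-0.003 0 0 0 0;-0.003 0 0 0 0;-0.003 0 0 0 0;-0.001 0 0 0 0;0 0 0 0 0;0 0 0 0 0;0 0 0 0 0")

```text
time: 45.13
ee_pos: [0.5633, -0.0541, 0.0543]
eef_rot: [0.992, 0.126, 0.001, 0.001]
wrist_force: [-0.6, -0.7, 12.9]
opening: 0.0003
grasp_force: 6.4
```

send_rows(increments="0 0 -0.001 0 0;0 0 -0.002 0 0;0 0 -0.003 0 0;0 0 -0.003 0 0;0 0 0 0 0;0.006 0 0 0 0;0.008 0 0 0 0;0.004 0 0.002 0 0;0 0 0.003 0 0;0 0 0.0015 0 0;0 0 0.001 0 0;0 0 0.001 0 0;0 0 0.0005 0 0;0 0 0 0 0;0 0 0 0 0")

```text
time: 46.38
ee_pos: [0.5807, -0.0491, 0.0542]
eef_rot: [0.992, 0.126, 0.001, 0.0]
wrist_force: [-0.9, 3.4, 12.9]
opening: -0.0002
grasp_force: 7.0
```

```bash
python3 b.py
```

```text
tcp rel line mm 82.5 -13.1 z 0.05417 xyaw 14.47 zaxis [ 0.0026 -0.     -1.    ] F [-0.92  3.37 12.91] open -0.0002 t 46.3833
-36 469 [66.3 90.2] ztop 54.8
-30 221 [79.6 90.5] ztop 53.7
0 394 [66.7 90.1] ztop 54.4
6 465 [66.  89.6] ztop 54.2
```

send_rows(increments="-0.001 0 0 0 0;-0.002 0 0 0 0;-0.003 0 0 0 0;-0.003 0 0 0 0;-0.003 0 0 0 0;-0.003 0 0 0 0;-0.003 0 0 0 0;-0.003 0 0 0 0;-0.003 0 0 0 0;-0.003 0 0 0 0;-0.002 0 0 0 0;-0.001 0 0 0 0;0 0 0 0 0;0 0 0 0 0")

```text
time: 47.6
ee_pos: [0.5519, -0.0572, 0.0543]
eef_rot: [0.992, 0.126, 0.002, 0.001]
wrist_force: [-0.2, -2.0, 13.4]
opening: -0.0002
grasp_force: 6.8
```

send_rows(increments="0 -0.0004 0.0008 0 0;0 -0.0003 0.0008 0 0;0 0 0.0008 0 0;0 0 0.0006 0 0;0 0 0.0003 0 0;0 0 0 0 0;0 0 0 0 0")

```text
time: 48.18
ee_pos: [0.5525, -0.0568, 0.0517]
eef_rot: [0.992, 0.126, 0.003, 0.001]
wrist_force: [0.8, -3.2, 18.3]
opening: 0.0001
grasp_force: 9.5
```

```bash
python3 b.py
```

```text
tcp rel line mm 53.2 -13.5 z 0.05169 xyaw 14.46 zaxis [ 0.0053 -0.0014 -1.    ] F [ 0.77 -3.21 18.34] open 0.0001 t 48.1833
-36 498 [48.8 74.6] ztop 52.4
-30 447 [54.3 74.7] ztop 52.5
0 512 [50.4 74.7] ztop 52.8
6 481 [49.7 74.6] ztop 52.7
```

send_rows(increments="0.0005 0.0002 0.0003 0 0;0.001 0.0001 0.0003 0 0;0.002 0 0.0001 0 0;0.002 0 0 0 0;0.002 0 0.0001 0 0;0.002 0 0 0 0")

```text
time: 48.73
ee_pos: [0.5617, -0.0541, 0.051]
eef_rot: [0.992, 0.126, 0.002, 0.001]
wrist_force: [0.3, 1.2, 20.0]
opening: 0.0004
grasp_force: 10.2
```

send_rows(increments="0.002 0 0.0001 0 0;0.002 0 0 0 0;0.002 0 0.0001 0 0;0.002 0 0 0 0;0.002 0 0 0 0")

```text
time: 49.15
ee_pos: [0.5714, -0.0519, 0.0508]
eef_rot: [0.992, 0.126, 0.002, 0.001]
wrist_force: [-0.0, -0.8, 20.5]
opening: -0.0004
grasp_force: 10.1
```

send_rows(increments="0.002 0 0.0001 0 0;0.002 0 0 0 0;0.002 0 0 0 0;0.002 0 0 0 0;0.001 0 0 0 0")

```text
time: 49.57
ee_pos: [0.58, -0.0492, 0.0507]
eef_rot: [0.992, 0.126, 0.002, 0.0]
wrist_force: [-1.5, 2.0, 20.7]
opening: 0.0
grasp_force: 10.6
```

```bash
python3 b.py
```

```text
tcp rel line mm 81.7 -13.0 z 0.0507 xyaw 14.48 zaxis [ 4.4e-03 -4.0e-04 -1.0e+00] F [-1.47  2.01 20.73] open 0.0 t 49.5667
-36 425 [66.1 88.6] ztop 51.3
-30 180 [78.7 88.8] ztop 50.4
0 344 [66.2 88.1] ztop 51.2
6 421 [64.5 88.1] ztop 50.9
```

send_rows(increments="0.0015 0 0 0 0;0.002 0 0 0 0;0.002 0 0 0 0;0.001 0 0 0 0")

```text
time: 49.95
ee_pos: [0.5866, -0.0476, 0.0509]
eef_rot: [0.992, 0.126, 0.003, 0.001]
wrist_force: [1.0, 3.4, 19.4]
opening: 0.0001
grasp_force: 10.2
```

```bash
python3 b.py
```

```text
tcp rel line mm 88.6 -13.1 z 0.05089 xyaw 14.47 zaxis [ 5.5e-03 -4.0e-04 -1.0e+00] F [ 1.01  3.45 19.45] open 0.0001 t 49.95
-36 403 [70.1 92.4] ztop 52.0
-30 124 [84.5 92.7] ztop 50.2
0 316 [71.3 91.9] ztop 51.5
6 424 [69.  91.5] ztop 51.4
```

send_rows(increments="0.001 0 0 0 0;0.001 0 0 0 0;0.001 0 0 0 0;0 0 0 0 0")

```text
time: 50.33
ee_pos: [0.5897, -0.0467, 0.0509]
eef_rot: [0.992, 0.126, 0.003, 0.001]
wrist_force: [3.0, 2.9, 19.0]
opening: -0.0003
grasp_force: 9.8
```

```bash
python3 b.py
```

```text
tcp rel line mm 91.7 -13.0 z 0.05091 xyaw 14.48 zaxis [ 6.e-03 -3.e-04 -1.e+00] F [ 3.02  2.93 18.97] open -0.0003 t 50.3333
-36 386 [72.9 93.8] ztop 52.4
-30 91 [87.1 94.3] ztop 49.9
0 281 [74.9 93.4] ztop 51.8
6 429 [70.  93.2] ztop 51.8
```

At the mat's end now. I lift straight up and let it drop in.

send_rows(increments="0.001 0 0 0 0;0 0 -0.002 0 0;0 0 -0.002 0 0;0 0 -0.002 0 0;0 0 -0.003 0 0;0 0 -0.004 0 0;0 0 0 0 0;0 0 0 0 0;0 0 0 0 0")

```text
time: 51.13
ee_pos: [0.5883, -0.0466, 0.0612]
eef_rot: [0.992, 0.126, -0.0, -0.0]
wrist_force: [-1.0, 0.2, -0.2]
opening: 0.0002
grasp_force: 0.0
```

```bash
python3 b.py
```

```text
tcp rel line mm 90.4 -12.6 z 0.06118 xyaw 14.46 zaxis [-5.e-04  0.e+00 -1.e+00] F [-1.05  0.15 -0.16] open 0.0002 t 51.1333
-36 444 [ 76.6 101. ] ztop 54.6
-30 308 [ 86.7 100.9] ztop 54.6
0 391 [ 78.3 101.1] ztop 54.2
6 443 [ 76.4 101.1] ztop 54.0
```

Seated, with its top at 54 mm. I retreat clear and take a final look.

send_rows(increments="0 0 -0.01 0 0;0 0 -0.02 0 0;0 0 -0.02 0 0;-0.01 0 -0.02 0 0;-0.02 0 -0.01 0 0;-0.02 0 0 0 0;-0.01 0 0 0 0;0 0 0 0 0;0 0 0 0 0")

```text
time: 51.93
ee_pos: [0.5307, -0.0617, 0.1423]
eef_rot: [0.992, 0.126, 0.0, 0.0]
wrist_force: [0.0, -0.9, 0.9]
opening: 0.0
grasp_force: 0.0
```

```bash
python3 b.py; python3 - <<'E'
from h import *
c=grab('wrist'); cv2.imwrite('pics/w7.png',c['pixels'])
t=grab('top')
for n,u,v in [('done1',378,209),('done2',415,196)]: print(n,world(t,u,v).round(4))
E
```

```text
tcp rel line mm 30.9 -12.7 z 0.14226 xyaw 14.45 zaxis [ 1.e-03 -2.e-04 -1.e+00] F [ 0.04 -0.93  0.88] open 0.0 t 51.9333
-36 294 [ 72.1 101. ] ztop 54.7
-30 291 [ 72.5 100.3] ztop 55.1
0 297 [ 72.1 101.1] ztop 54.4
6 285 [ 73.2 101.1] ztop 54.1
done1 [ 0.5627 -0.2289  0.0576]
done2 [ 0.5952 -0.3087  0.0565]
```

View pics/w7.png

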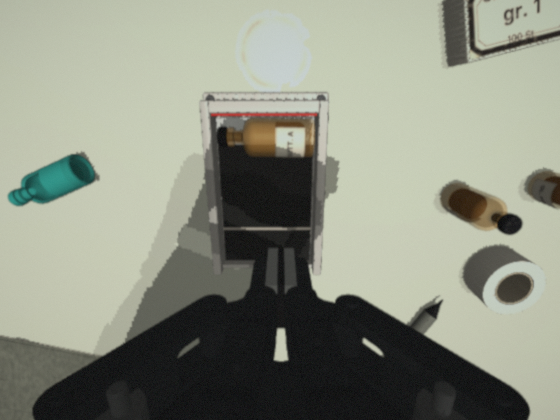

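The bottle rests square against the red stop (body at about (280,138), stop at y≈115), and both finished bottles still stand where they were. I hand it in.

```bash
python3 -c "
from plant import robot
print(robot.close_job())"
```

```text
the job is handed in; nothing more can be done
None
```

Handed in at about 52 s: the bottle rests against the red stop and the other bottles haven't moved, but it broke the no-running rule, rolling to the stop by itself three times between strokes. I rolled it back each time and re-pressed the missed part at about 18–21 N; small gaps of 2–4 mm at about 17–21 mm and 37–39 mm from the line may not have been pressed.

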